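# Put the lint shaver up to charge

## Task

In the laundry room, push the cordless lint shaver along its runway until its foot is fully home in the lying charging cup, then press the cup's lever over so that the cup and the shaver in it stand upright and stay so. Then start the charge timer, leaving the other things on the table where they are: press its knob down and, from where it stands, turn it clockwise all the way to its stop while holding it down, and let it spring back up.

Things in the scene. Friction and masses are not known exactly. Their poses are not given: they have to be found in the camera images.
- dock: Fixed charging dock: grey base plate 300 x 110 x 12 mm (dock x = -100 to +200 mm) carrying a runway and a hinged cup. Origin on the table under the base, on its centre line; x points along the runway from the cup to the open end, z up. The shaver is pushed towards -x. Two hinge cheeks, 36 mm long, y = 32 to 38 mm either side, 80 mm high, stand at x = -60 mm.
- runway (a point): Floor of the white runway, at its middle: 46 mm above the table, on the centre line at dock x = +113 mm. The runway runs straight from dock x = +26 to +200 mm, 36 mm wide between two low side rails 6 mm wide, whose tops are 53 mm above the table.
- cup_mouth (a point): Centre of the cup's open mouth, 81 mm from the hinge along the cup; when lying, at dock x = +21 mm, facing +x. The cup is a grey square tube, inside 39 mm wide, 34 mm high and 75 mm deep, walls 3 mm. Lying, its lower inside face is 2 mm below the runway's floor.
- hinge (a point): The middle of the cup's horizontal hinge axis (which runs along the dock's y), at dock x = -60 mm, 60 mm above the table; it does not move. Axes as the dock's.
- cup_tilt (a joint): Tilt of the cup (rad): 0 = lying flat, mouth to dock +x; 1.57 = mouth straight up; 1.60 = upper stop. Stiff hinge (friction 0.1 Nm); falls back by its weight if left half way, stays at the stop. The steel lever behind the cup is fixed to it: pushing the lever over towards dock -x and then down raises the cup. About 4 N at the pad.
- cup_in (a point): Centre of the cup's inner floor (moves with the cup); 6 mm from the hinge axis along the cup.
- lever_pad (a point): Middle of the lever's black pad (40 mm along the lever, 50 mm wide), on the face to push (towards the cup), 100 mm from the hinge along the lever, 4 mm off its middle plane. The lever is 120 mm long, 8 mm thick; with the cup lying it rises 75 degrees above dock -x; at the upper stop it points about 17 degrees below level towards -x. Moves with the cup.
- shaver: Loose white lint shaver, 190 mm long, 0.15 to 0.3 kg, lying on the runway, foot towards the cup and outside it. Handle 150 x 32 x 28 mm, then a wider head 40 x 46 mm, from 9 to 34 mm above the handle's underside, with a flat end. Origin at mid length on the handle's underside (46 mm above the table on the runway); x points from foot to head, along dock +x.
- shaver_foot (a point): Centre of the shaver's foot end face, 95 mm from its origin along -x; with the shaver fully home it touches the cup's inner floor.
- shaver_head (a point): Centre of the flat end face of the shaver's head, 95 mm from its origin along +x, 21.5 mm above the handle's underside: the face to push.
- timer: Fixed white timer box 120 x 100 x 50 mm with a grey knob in the middle of its top. Origin under its centre; z up.
- knob_grip (a point): Middle of the knob's bar grip, on the knob's axis, 74 mm above the table when up. The bar is 42 mm long (this point's x), 12 mm thick (y), 20 mm high (64 to 84 mm above the table), on a round skirt 48 mm across whose top is 64 mm above the table. Turns and sinks with the knob.
- timer_press (a joint): How far the knob is pressed down (m): 0 = up, 0.007 = fully down. Spring: 3.5 N to start, 8.5 N fully down. It springs back up when let go.
- timer_turn (a joint): Knob turn (rad), clockwise seen from above: 0 = off, 1.40 = stop. Light friction (0.04 Nm); stays where it is left. It sets the timer only if held down by 4 mm or more through the whole turn; nothing blocks it when up.
- detergent: White plastic bottle, 84 mm diameter, 210 mm tall, standing; to be left alone. Origin under its centre.
- jar: Pale closed plastic jar, 70 mm diameter, 100 mm tall; to be left alone. Origin under its centre.
- scoop: White open measuring cup, 70 mm diameter, 55 mm tall; to be left alone. Origin under its centre.
- roller: Lint roller lying, paper roll 48 mm diameter and 100 mm long with a 110 mm handle; to be left alone. Origin on the table at the joint of roll and handle.
- brush: Flat brush with a wooden handle, lying, about 200 mm long; to be left alone.
- carton: Cardboard box 90 x 140 x 60 mm; to be left alone. Origin under its centre.
- mug: White ceramic mug, 80 mm diameter, 90 mm tall; to be left alone. Origin under its centre.

How it is judged:
By the outcome, as a careful person would: the job done as asked, in the order asked, and still so for the second after the job is handed in, with the robot touching nothing.
It also fails if it takes over 69 s, if anything falls off the work surface, if the arm or the gripper's body presses on something with over 40 N, if the wrist force passes 120 N, or if a joint passes its speed limit or range.

## Robot

A 7-joint arm with a two-finger parallel gripper is mounted at the origin on the work surface. World frame = base frame: x ahead of the robot, y to its left, z up, the work surface at z = 0. Lengths are in m, angles in rad, forces in N, time in s.
With the tool pointing down it reaches from about 0.425 to 0.875 m from the base axis. Payload 9.9 kg.
Tool frame: the origin (TCP) lies at the very end of the fingers, on their centre line; the grasp point (between the pads) lies 19 mm behind it; y points along the fingers, x is the direction in which the jaws open and shut, and the axes are right-handed (so a half turn about y gives the same grasp; the last joint's range is limited). The gripper opens to 85 mm and grips with 20 to 120 N. Pads are 22 mm wide; open, the fingers measure 114 mm over their backs; the gripper's body (76 mm by 85 mm) begins 54 mm behind the grasp point. The pads swing forward as they close: fully open they stand 13 mm farther back than shut.
Start: joints at [1.047, 0.576, 0.025, 1.437, -0.015, 1.129, -0.057], TCP at [0.287, -0.611, 0.231] pointing down, gripper open.
Joint ranges: [-2.76, 2.76], [-0.34, 2.15], [-1.52, 1.57], [0.19, 2.46], [-1.09, 4.23], [0.17, 1.99], [-2.82, 2.82]. Speed limits (rad/s): [2.22, 2.22, 3.01, 3.01, 3.14, 3.14, 3.14].

## Interface

Orientations are given as a rotation vector (axis times angle).
In Python, from workcell import robot, vision gives the robot as it stands.
- The arm moves only by the tool send_rows, never from a script. Its argument "increments" is a list of rows, each a list of 7 numbers: the shift along the tool's x, y, z in mm, then the turn, a rotation vector about the tool's x, y, z in rad, then the closure, from 0 (fully open) to 1 (shut). A call has 1 to 12 rows; each row is the pose to reach, as a shift and turn from the pose commanded when the call began, along the tool's axes at that moment; what a row does not reach only later rows make up. A row lasts 1/10 s, in which the tool goes at most 50 mm and 8.59 degrees, less where a joint would pass 70% of its speed; a pose out of reach is approached as far as the arm can. A call with a gripper value outside its range is refused whole. The fingers move at their own pace and stop on an object; the grip force is fixed at half the most. Time passes only in rows, so rows that repeat a pose let the fingers close. It gives the time, the measured TCP pose, the force and the opening at its end, in the units of the state.
- robot.read_state(): the state, without advancing time (a new reading comes with each control period).
- vision.snapshot(name): name is "scene" or "top" or "wrist"; returns a dict with "image" (480x640x3 uint8, red, green, blue), "K" (3x3 intrinsics, pixels), "dist_coeffs" ([k1, k2, p1, p2, k3] as OpenCV has them; the pictures are not rectified), "position" and "attitude" of the camera in the world. Camera axes: x right, y up, looking along -z (the intrinsics and any distortion apply to the point x, -y, -z); pixel columns grow to the right and rows downward; lengths in m; the calibration is good to about 2 mm. A picture is of the moment at which its call begins. There is no depth.
- robot.finish_job(): hands the job in, once; it reports no verdict.
The state is a dict: "clock": time; "qpos": joint angles; "joint_vel": joint speeds; "joint_efforts": joint torques, N m; "position": TCP position; "orientation": TCP orientation; "contact_force": force on the tool from outside, world axes, zero at the start; "moment": the same for the moment, N m; "opening": opening from 0.0 (shut) to 1.0 (fully open).
Only numpy, scipy, OpenCV 4.12 (cv2) and the standard library are available. Lean on these libraries where they do the work, as an engineer would, in place of code of your own. Each camera call takes 0.05 s, during which the arm holds its last target. There are 200 camera calls.

## Working session

There is one attempt and no reset: what is moved stays moved. The work goes in short steps, Python scripts to look and compute and a tool call to move; the robot and the scene stay as the last step left them, time stands still between calls to the robot, and variables do not carry over. Pictures are saved under pics/ and viewed, about 8 in all and at most 12, crops included, and the job is handed in when it is done.

Besides the shell and the picture viewer there is one more tool, called after ">>>" by a JSON object that holds its "op" and its "data". send_rows: Moves the arm, as the interface text tells. Its arguments: {"type":"object","properties":{"increments":{"type":"array"}},"required":["increments"]}

```bash
mkdir -p pics; ls; python3 - <<'E'
from workcell import robot, vision
import cv2,json
for n in("scene","top"):
    s=vision.snapshot(n); cv2.imwrite(f"pics/{n}0.png",s["image"][:,:,::-1])
    print(n,s["K"],s["dist_coeffs"],s["position"],s["attitude"])
print(robot.read_state())
E
```

```text
pics
scene [[448.89561774   0.         321.35808615]
 [  0.         448.89561774 243.13676529]
 [  0.           0.           1.        ]] [-0.03959321  0.          0.          0.          0.        ] [ 1.27576726 -0.50130012  0.73106452] [0.91158569 0.44169029 0.7892923 ]
top [[472.19101938   0.         321.81870704]
 [  0.         472.19101938 238.8849558 ]
 [  0.           0.           1.        ]] [-0.0983677  0.         0.         0.         0.       ] [0.38850747 0.04931486 1.15582893] [ 0.15163501 -0.12643494 -1.55630108]
{'clock': 0.1, 'qpos': array([ 1.04721016,  0.57643607,  0.02483989,  1.43783007, -0.01500427,
        1.12897809, -0.0564695 ]), 'joint_vel': array([ 1.69560678e-05, -2.81638395e-03,  4.13593201e-05, -1.38595556e-03,
       -3.17183099e-04,  2.05487200e-03,  2.47122307e-04]), 'joint_efforts': array([ 6.57548429e-03, -7.67311406e+01,  2.25818105e+00, -2.86605442e+01,
        1.58741529e-02,  8.58921034e-03, -4.24430743e-05]), 'position': array([ 0.28721959, -0.61040008,  0.23053461]), 'orientation': array([-1.38501234,  0.88035023, -0.87826085]), 'contact_force': array([-0.36014562,  0.0379307 , -0.81739286]), 'moment': array([-0.01164946, -0.03099729, -0.05304782]), 'opening': 0.9992288419782875}
```

View pics/top0.png

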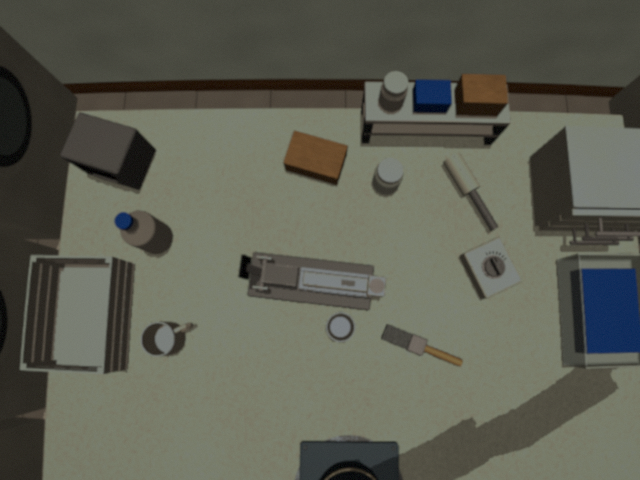

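View pics/scene0.png

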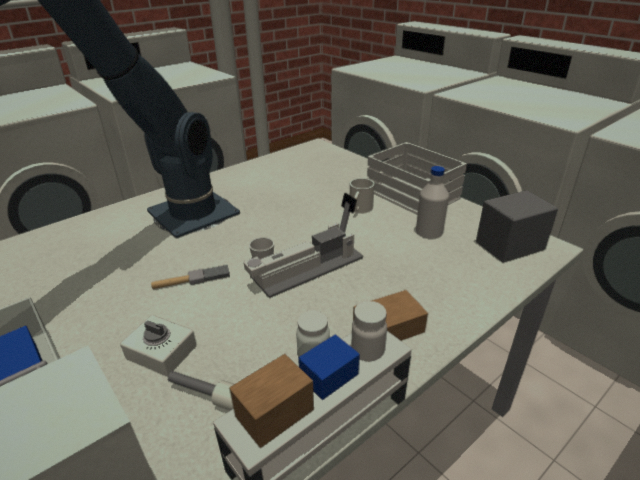

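```bash
cat > h.py <<'E'
import numpy as np, cv2
from scipy.spatial.transform import Rotation as R
from workcell import robot, vision
def snap(n,f=None):
    s=vision.snapshot(n)
    if f: cv2.imwrite(f"pics/{f}.png",s["image"][:,:,::-1])
    np.save(f"{n}_cam.npy",{k:s[k] for k in("K","dist_coeffs","position","attitude")},allow_pickle=True)
    return s
def cam(n): return np.load(f"{n}_cam.npy",allow_pickle=True).item()
def world(c,uv,z):
    p=cv2.undistortPoints(np.array(uv,float).reshape(-1,1,2),np.array(c["K"]),np.array(c["dist_coeffs"])).reshape(-1,2)
    d=np.c_[p[:,0],-p[:,1],-np.ones(len(p))]@R.from_rotvec(c["attitude"]).as_matrix().T
    o=np.array(c["position"]); z=np.broadcast_to(z,len(p))
    return o+d*((z-o[2])/d[:,2])[:,None]
def pix(c,P):
    q=(np.atleast_2d(P)-c["position"])@R.from_rotvec(c["attitude"]).as_matrix()
    q=q*[1,-1,-1]
    return cv2.projectPoints(q,np.zeros(3),np.zeros(3),np.array(c["K"]),np.array(c["dist_coeffs"]))[0].reshape(-1,2)
E
python3 - <<'E'
from h import *
snap("top");snap("scene")
a=cv2.imread("pics/top0.png");b=cv2.imread("pics/scene0.png")
g=lambda im:cv2.convertScaleAbs(im,alpha=1.6,beta=10)
c1=cv2.resize(g(a)[235:325,230:390],None,fx=5,fy=5,interpolation=cv2.INTER_CUBIC) #800x450
cv2.imwrite("pics/c1.png",c1)
c2=cv2.resize(g(a)[230:305,455:530],(400,400),interpolation=cv2.INTER_CUBIC)
c3=cv2.resize(g(b)[310:385,115:202],(400,345),interpolation=cv2.INTER_CUBIC)
o=np.zeros((400,800,3),np.uint8);o[:,:400]=c2;o[:345,400:]=c3
cv2.imwrite("pics/c2.png",o)
E
```

```text
(no output)
```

View pics/c1.png

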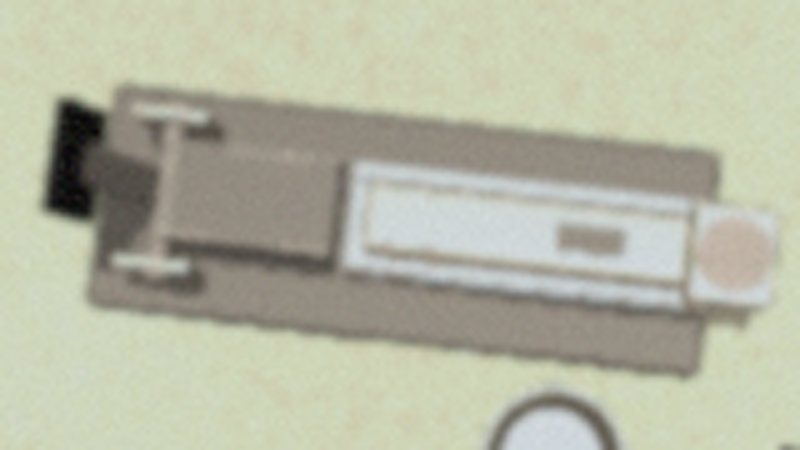

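View pics/c2.png

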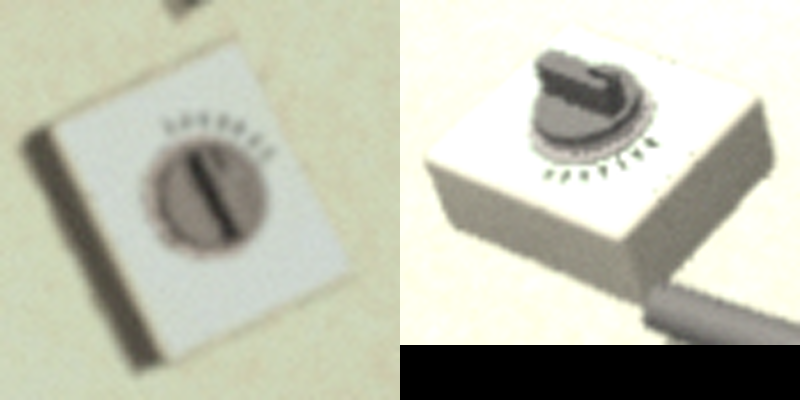

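```bash
python3 - <<'E'
from h import *
c=cam("top")
f1=lambda l:[(230+(x+.5)/5-.5,235+(y+.5)/5-.5) for x,y in l]
f2=lambda l:[(455+(x+.5)/5.333-.5,230+(y+.5)/5.333-.5) for x,y in l]
np.set_printoptions(precision=4,suppress=True)
P=world(c,f1([(118,88),(718,155),(692,375),(90,302)]),.012); print(P)
# template dock: world ~ -y = +x dock; image up=world +x = dock +y
T=np.array([[-.1,.055],[.2,.055],[.2,-.055],[-.1,-.055]])
def fit(T,P):
    a=T-T.mean(0);b=P[:,:2]-P[:,:2].mean(0)
    th=np.arctan2((a[:,0]*b[:,1]-a[:,1]*b[:,0]).sum(),(a*b).sum())
    M=np.array([[np.cos(th),-np.sin(th)],[np.sin(th),np.cos(th)]])
    t=P[:,:2].mean(0)-M@T.mean(0)
    return th,t,np.linalg.norm(P[:,:2]-(T@M.T+t),axis=1)
th,t,e=fit(T,P); print("dock",th,t,e)
M=np.array([[np.cos(th),-np.sin(th)],[np.sin(th),np.cos(th)]])
H=world(c,f1([(698,205),(778,212),(770,305),(690,300)]),.08); print("head dock",(H[:,:2]-t)@M)
L=world(c,f1([(60,98),(44,210)]),.155);print("lever",(L[:,:2]-t)@M)
B=world(c,f2([(50,128),(235,40),(350,270),(165,360)]),.05);print(B,B.mean(0))
e=np.roll(B,-1,0)-B;print("edge",np.linalg.norm(e,axis=1),np.degrees(np.arctan2(e[:,1],e[:,0])))
print("skirt",world(c,f2([(205,197)]),.064))
K=world(c,f2([(195,155),(235,238)]),.074);print(K,np.degrees(np.arctan2(*(K[1]-K[0])[[1,0]])))
s=robot.read_state();print(s["position"],R.from_rotvec(s["orientation"]).as_matrix())
for n in("detergent",(0)),: pass
print("scoop,mug,jar,brush tip",world(c,[(341,327),(165,338),(390,172),(385,333)],[.055,.09,.1,.02]))
E
```

```text
[[ 0.5587  0.2373  0.012 ]
 [ 0.5284 -0.057   0.012 ]
 [ 0.4219 -0.0439  0.012 ]
 [ 0.4536  0.2473  0.012 ]]
dock -1.6767054608588476 [0.4959 0.1457] [0.0032 0.0023 0.0039 0.004 ]
head dock [[ 0.1859  0.0208]
 [ 0.2225  0.0218]
 [ 0.223  -0.0207]
 [ 0.1867 -0.0226]]
lever [[-0.0965  0.0268]
 [-0.0964 -0.0219]]
[[ 0.554  -0.2701  0.05  ]
 [ 0.5946 -0.3564  0.05  ]
 [ 0.4911 -0.4034  0.05  ]
 [ 0.4511 -0.3176  0.05  ]] [ 0.5227 -0.3369  0.05  ]
edge [0.0954 0.1138 0.0947 0.1133] [ -64.789  -155.5654  114.9702   24.8076]
skirt [[ 0.5217 -0.334   0.064 ]]
[[ 0.5389 -0.327   0.074 ]
 [ 0.5026 -0.343   0.074 ]] -156.19055808805354
[ 0.2872 -0.6105  0.2308] [[ 0.4257 -0.0005  0.9048]
 [-0.9048  0.0009  0.4257]
 [-0.001  -1.     -0.0001]]
scoop,mug,jar,brush tip [[ 0.3803  0.0217  0.055 ]
 [ 0.3493  0.4187  0.09  ]
 [ 0.7377 -0.09    0.1   ]
 [ 0.3668 -0.0834  0.02  ]]
```

>>> {"op": "send_rows", "data": {"increments": [[-378,0,379,0,-1.025,0,1],[-378,0,379,0,-1.025,0,1],[-378,0,379,0,-1.025,0,1],[-378,0,379,0,-1.025,0,1],[-378,0,379,0,-1.025,0,1],[-378,0,379,0,-1.025,0,1],[-378,0,379,0,-1.025,0,1],[-378,0,379,0,-1.025,0,1],[-378,0,379,0,-1.025,0,1],[-378,0,379,0,-1.025,0,1],[-378,0,379,0,-1.025,0,1],[-378,0,379,0,-1.025,0,1]]}}

```text
clock: 1.4
position: [0.4711, -0.1019, 0.2316]
orientation: [-1.567, 0.076, -0.078]
contact_force: [-0.2, -0.5, -1.0]
opening: 0.002
```

```bash
python3 - <<'E'
from h import *
s=snap("wrist");np.set_printoptions(precision=4,suppress=True)
cv2.imwrite("pics/w1.png",cv2.convertScaleAbs(s["image"][:,:,::-1],alpha=1.5))
c=cam("wrist");print(c)
q=robot.read_state();print(q["qpos"],q["position"],R.from_rotvec(q["orientation"]).as_matrix())
t=np.array([.4959,.1457]);th=-1.6767;M=np.array([[np.cos(th),-np.sin(th)],[np.sin(th),np.cos(th)]])
D=np.array([[.224,.023,.08],[.224,-.023,.08],[.2,.055,.012],[.2,-.055,.012],[.04,.022,.08]])
print(pix(c,np.c_[D[:,:2]@M.T+t,D[:,2]]))
E
```

```text
{'K': array([[357.4192,   0.    , 322.4612],
       [  0.    , 357.4192, 242.542 ],
       [  0.    ,   0.    ,   1.    ]]), 'dist_coeffs': array([-0.0412,  0.    ,  0.    ,  0.    ,  0.    ]), 'position': array([ 0.4787, -0.0231,  0.3748]), 'attitude': array([-0.3063,  0.0149, -0.0987])}
[ 0.4078  0.3046 -0.3749  1.922   0.1357  0.939  -0.1326] [ 0.4701 -0.1049  0.2314] [[ 0.9949  0.0004  0.1007]
 [-0.1007  0.0007  0.9949]
 [ 0.0004 -1.      0.0007]]
[[348.6651 198.0423]
 [293.4319 197.6957]
 [376.6054 161.9914]
 [266.1982 161.2772]
 [353.9362 -61.3124]]
```

View pics/w1.png

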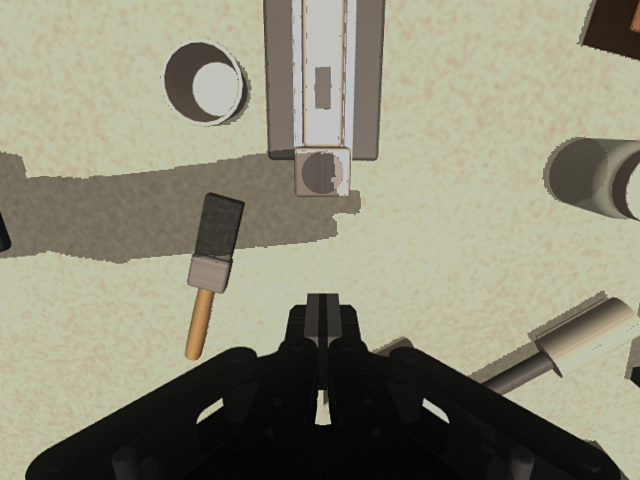

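>>> {"op": "send_rows", "data": {"increments": [[0,50,0,0,0,0,1],[0,100,0,0,0,0,1],[0,140,0,0,0,0,1],[0,160,0,0,0,0,1],[0,170,0,0,0,0,1],[0,170,0,0,0,0,1],[0,170,7,0,0,0,1],[0,170,14,0,0,0,1],[0,170,20,0,0,0,1],[0,170,26,0,0,0,1],[0,170,32,0,0,0,1],[0,170,38,0,0,0,1]]}}

```text
clock: 2.65
position: [0.4736, -0.0691, 0.0615]
orientation: [-1.569, 0.083, -0.084]
contact_force: [-0.9, -2.0, 2.1]
opening: -0.002
```

>>> {"op": "send_rows", "data": {"increments": [[0,0,5,0,0,0,1],[0,0,10,0,0,0,1],[0,0,15,0,0,0,1],[0,0,20,0,0,0,1],[0,0,25,0,0,0,1],[0,0,30,0,0,0,1],[0,0,35,0,0,0,1],[0,0,40,0,0,0,1],[0,0,45,0,0,0,1],[0,0,48,0,0,0,1],[0,0,50,0,0,0,1],[0,0,52,0,0,0,1]]}}

```text
clock: 3.85
position: [0.4789, -0.0178, 0.0613]
orientation: [-1.569, 0.083, -0.083]
contact_force: [0.9, -0.7, 0.2]
opening: -0.0
```

```bash
python3 - <<'E'
from h import *
s=snap("top");w=snap("wrist")
g=lambda im:cv2.convertScaleAbs(im[:,:,::-1],alpha=1.6,beta=10)
o=np.zeros((600,800,3),np.uint8)
o[:360,:640]=cv2.resize(g(s["image"])[235:325,230:390],None,fx=4,fy=4,interpolation=cv2.INTER_CUBIC)
o[360:,:320]=cv2.resize(g(w["image"]),(320,240))
cv2.imwrite("pics/p1.png",o)
E
```

```text
(no output)
```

View pics/p1.png

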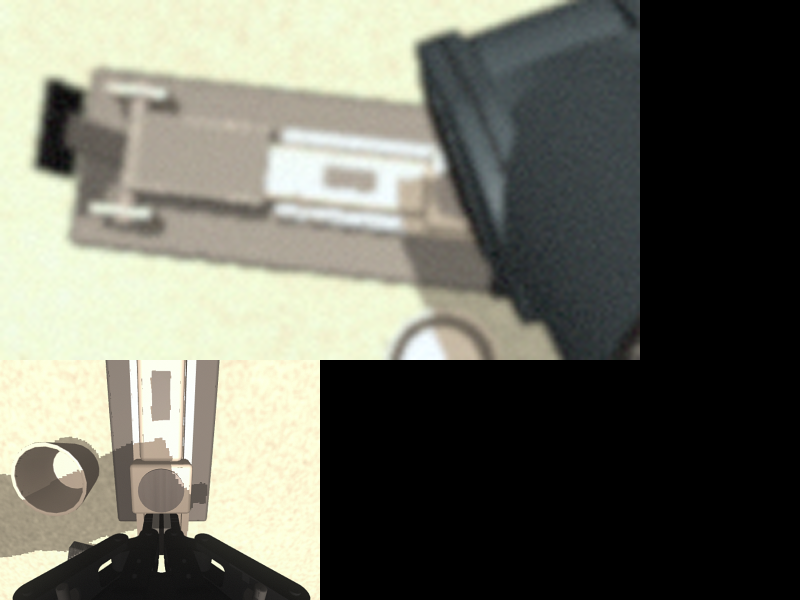

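>>> {"op": "send_rows", "data": {"increments": [[0,0,3,0,0,0,1],[0,0,6,0,0,0,1],[0,0,8,0,0,0,1],[0,0,10,0,0,0,1],[0,0,12,0,0,0,1],[0,0,13,0,0,0,1],[0,0,14,0,0,0,1]]}}

```text
clock: 4.65
position: [0.4804, -0.0039, 0.0613]
orientation: [-1.569, 0.083, -0.083]
contact_force: [-0.5, -1.1, 0.4]
opening: -0.001
```

>>> {"op": "send_rows", "data": {"increments": [[0,0,1,0,0,0,1],[0,0,2,0,0,0,1],[0,0,3,0,0,0,1],[0,0,4,0,0,0,1]]}}

```text
clock: 5.05
position: [0.4807, -0.0007, 0.0613]
orientation: [-1.57, 0.084, -0.084]
contact_force: [-0.8, -6.7, 1.4]
opening: 0.001
```

>>> {"op": "send_rows", "data": {"increments": [[0,0,1,0,0,0,1],[0,0,2,0,0,0,1],[0,0,2,0,0,0,1]]}}

```text
clock: 5.35
position: [0.4807, -0.0006, 0.0613]
orientation: [-1.572, 0.086, -0.085]
contact_force: [-0.3, -10.9, 2.0]
opening: -0.001
```

>>> {"op": "send_rows", "data": {"increments": [[0,0,1,0,0,0,1],[0,0,1,0,0,0,1]]}}

```text
clock: 5.55
position: [0.4806, -0.0006, 0.0613]
orientation: [-1.573, 0.087, -0.085]
contact_force: [-0.4, -13.3, 2.7]
opening: 0.003
```

>>> {"op": "send_rows", "data": {"increments": [[0,0,-12,0,0,0,1],[0,0,-22,0,0,0,1],[0,-40,-24,0,0,0,1],[0,-80,-24,0,0,0,1],[0,-94,-24,0,0,0,1],[2,-94,0,0,0,0,1],[2,-94,40,0,0,0,1],[2,-94,80,0,0,0,1],[2,-94,120,0,0,0,1],[2,-94,160,0,0,0,1],[2,-94,190,0,0,0,1],[2,-94,196,0,0,0,1]]}}

```text
clock: 6.75
position: [0.5036, 0.2023, 0.1554]
orientation: [-1.566, 0.079, -0.079]
contact_force: [0.0, -0.9, -0.1]
opening: -0.004
```

```bash
python3 - <<'E'
from h import *
s=snap("scene");w=snap("wrist")
g=lambda im:cv2.convertScaleAbs(im[:,:,::-1],alpha=1.5,beta=5)
o=np.zeros((600,800,3),np.uint8)
o[:,:]=cv2.resize(g(s["image"])[160:310,200:400],(800,600),interpolation=cv2.INTER_CUBIC)
o[360:,480:]=cv2.resize(g(w["image"]),(320,240))
cv2.imwrite("pics/p2.png",o)
q=robot.read_state();print(q["qpos"],q["position"],q["contact_force"])
d=q["position"][:2]-[.4975,.1455];print(d@[-.106,-.994],d@[.994,-.106])
E
```

```text
[-0.22605285  0.47636434 -0.34357978  1.88276655  0.21234044  0.81803677
 -0.78406142] [0.5035917  0.19860655 0.15507933] [ 0.10707904 -0.12240244 -0.73757092]
-0.05343363130172742 0.0004258596658963525
```

View pics/p2.png

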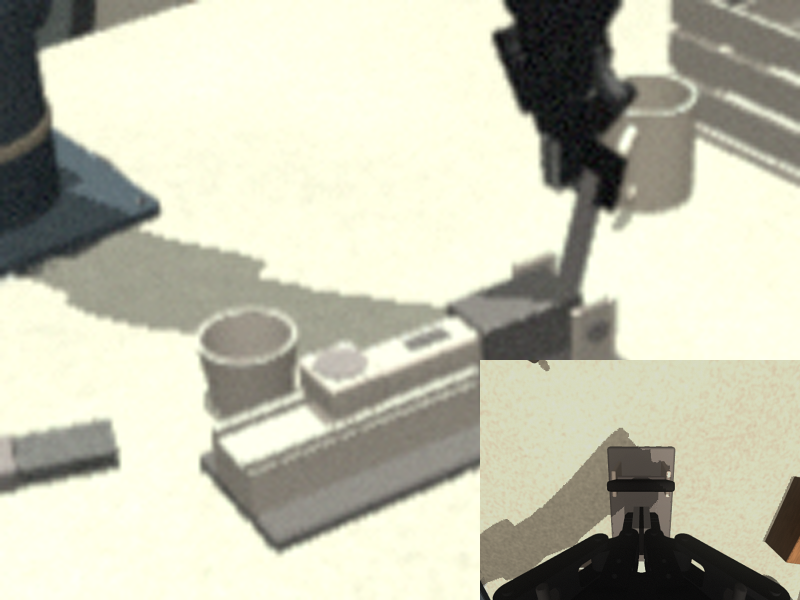

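>>> {"op": "send_rows", "data": {"increments": [[0,0,6,0,0,0,1],[0,0,13,0,0,0,1],[0,0,20,0,0,0,1],[0,1,26,0,0,0,1],[0,2,31,0,0,0,1],[0,4,37,0,0,0,1],[0,8,45,0,0,0,1],[0,12,52,0,0,0,1],[0,18,59,0,0,0,1],[0,24,66,0,0,0,1]]}}

```text
clock: 7.85
position: [0.5109, 0.2646, 0.131]
orientation: [-1.568, 0.083, -0.083]
contact_force: [-0.1, -2.7, 2.0]
opening: 0.003
```

```bash
python3 - <<'E'
from h import *
s=snap("scene");w=snap("wrist")
g=lambda im:cv2.convertScaleAbs(im[:,:,::-1],alpha=1.5,beta=5)
o=cv2.resize(g(s["image"])[160:310,200:400],(800,600),interpolation=cv2.INTER_CUBIC)
o[360:,480:]=cv2.resize(g(w["image"]),(320,240))
cv2.imwrite("pics/p3.png",o)
q=robot.read_state();print(q["qpos"],q["position"],q["contact_force"])
d=q["position"][:2]-[.4975,.1455];print(d@[-.106,-.994],d@[.994,-.106])
E
```

```text
[-0.34323141  0.54920572 -0.32960365  1.82380604  0.23438088  0.80642838
 -0.89500305] [0.51050044 0.26525668 0.13050118] [-0.16443108 -0.28005869  0.8041613 ]
-0.12041618721322628 0.00022822962119558308
```

View pics/p3.png

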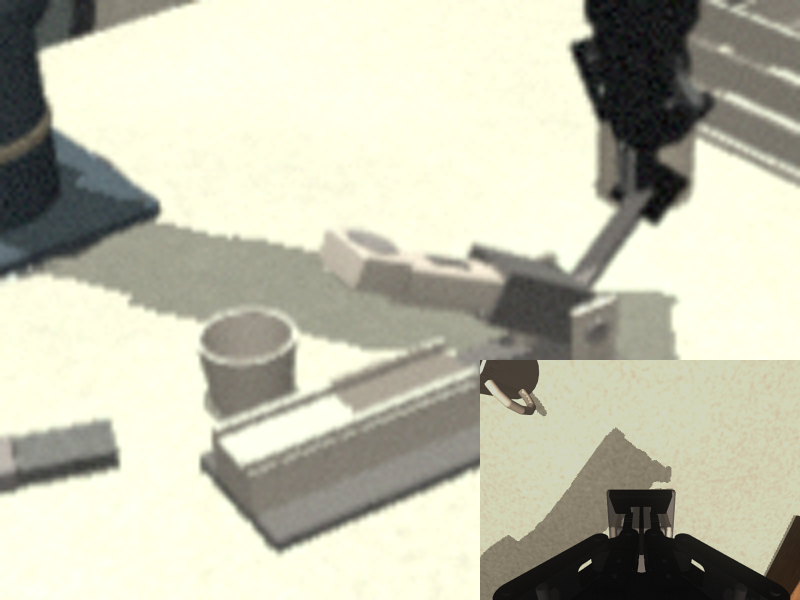

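>>> {"op": "send_rows", "data": {"increments": [[0,6,6,0,0,0,1],[0,13,11,0,0,0,1],[0,20,16,0,0,0,1],[0,28,20,0,0,0,1],[0,36,23,0,0,0,1],[0,44,26,0,0,0,1],[0,52,29,0,0,0,1],[0,60,32,0,0,0,1],[0,68,34,0,0,0,1],[0,75,36,0,0,0,1],[0,81,37,0,0,0,1],[0,86,38,0,0,0,1]]}}

```text
clock: 9.15
position: [0.5148, 0.3012, 0.0447]
orientation: [-1.569, 0.083, -0.083]
contact_force: [0.1, -0.0, 0.8]
opening: 0.0
```

>>> {"op": "send_rows", "data": {"increments": [[0,4,0,0,0,0,1],[0,7,1,0,0,0,1],[0,10,1,0,0,0,1],[0,12,1,0,0,0,1],[0,13,1,0,0,0,1],[0,14,1,0,0,0,1]]}}

```text
clock: 9.75
position: [0.5154, 0.3022, 0.0356]
orientation: [-1.569, 0.081, -0.086]
contact_force: [-14.0, -10.2, 60.4]
opening: -0.001
```

>>> {"op": "send_rows", "data": {"increments": [[0,-6,0,0,0,0,1],[0,-12,0,0,0,0,1],[0,-20,0,0,0,0,1]]}}

```text
clock: 10.05
position: [0.5148, 0.3021, 0.0514]
orientation: [-1.569, 0.083, -0.083]
contact_force: [-0.7, -0.3, -0.2]
opening: 0.002
```

```bash
python3 - <<'E'
from h import *
s=snap("scene");w=snap("wrist")
g=lambda im:cv2.convertScaleAbs(im[:,:,::-1],alpha=1.5,beta=5)
o=cv2.resize(g(s["image"])[160:310,200:400],(800,600),interpolation=cv2.INTER_CUBIC)
o[360:,480:]=cv2.resize(g(w["image"]),(320,240))
cv2.imwrite("pics/p4.png",o)
q=robot.read_state();print(q["qpos"],q["position"],q["contact_force"])
E
```

```text
[-0.42840376  0.67602891 -0.28540352  1.83270662  0.28701109  0.67162936
 -0.98630669] [0.51550833 0.30247139 0.05218138] [ 0.45611084 -0.38644988  0.80857203]
```

View pics/p4.png

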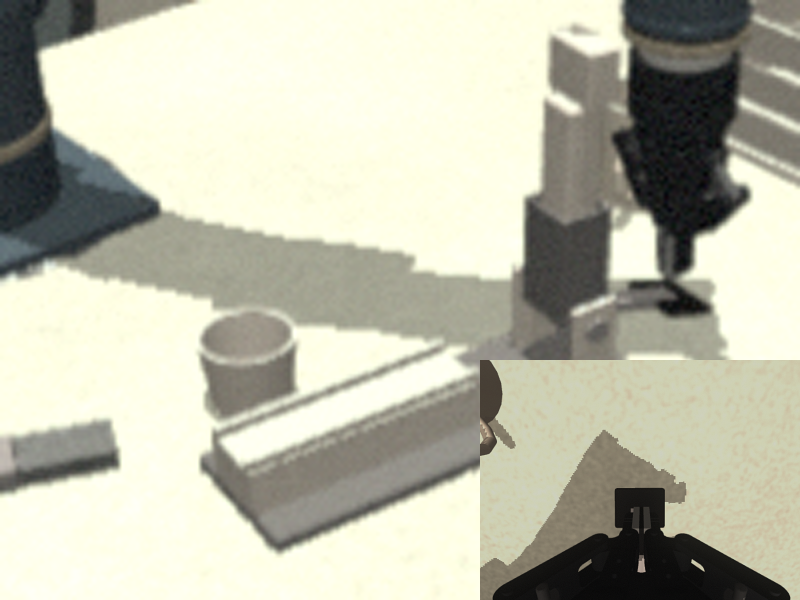

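>>> {"op": "send_rows", "data": {"increments": [[0,-40,10,0,0,0,1],[0,-85,20,0,0,0,1],[0,-130,25,0,0,0,1],[0,-175,25,0,0,0,1],[0,-220,25,0,0,0,1],[0,-260,25,0,0,0,1],[0,-285,25,0,0,0,1],[0,-285,25,0,0,0,1]]}}

```text
clock: 10.95
position: [0.5187, 0.328, 0.34]
orientation: [-1.565, 0.08, -0.087]
contact_force: [-0.0, 0.0, 0.2]
opening: 0.002
```

>>> {"op": "send_rows", "data": {"increments": [[5,0,-45,0,0,0,1],[10,0,-90,0,0,0,1],[15,0,-135,0,0,0,1],[20,0,-180,0,0,0,1],[25,0,-225,0,0,0,1],[30,0,-270,0,0,0,1],[35,0,-315,0,0.15,0,0.5],[38,0,-360,0,0.3,0,0],[42,0,-405,0,0.45,0,0],[46,0,-450,0,0.6,0,0],[50,0,-495,0,0.75,0,0],[52,0,-540,0,0.9,0,0]]}}

```text
clock: 12.15
position: [0.5116, -0.2173, 0.3351]
orientation: [-1.423, 0.79, -0.788]
contact_force: [1.1, -0.7, 0.6]
opening: 0.991
```

```bash
python3 - <<'E'
from h import *
q=robot.read_state();m=R.from_rotvec(q["orientation"]).as_matrix();print(q["qpos"],q["position"],q["contact_force"],m)
ax=np.degrees(np.arctan2(m[1,0],m[0,0]));print("ax",ax,"turn",np.radians(ax+65.2),"shift",m.T@(np.array([.5222,-.3355,.20])-q["position"])*1000)
E
```

```text
[ 3.13797281e-01  3.19855004e-01  4.75764423e-03  1.58420378e+00
 -1.38645367e-03  1.23899770e+00 -6.93386784e-01] [ 0.51163499 -0.21731515  0.33509669] [ 1.07580037 -0.669707    0.60461654] [[ 5.30034613e-01 -1.44474013e-03  8.47974777e-01]
 [-8.47975413e-01  2.81178082e-04  5.30035490e-01]
 [-1.00419547e-03 -9.99998917e-01 -1.07607000e-03]]
ax -57.992188433213656 turn 0.12580004370375292 shift [105.95333286 135.04804663 -53.53792507]
```

>>> {"op": "send_rows", "data": {"increments": [[35,20,-18,0,0.06,0,0],[70,60,-36,0,0.126,0,0],[106,100,-53,0,0.126,0,0],[106,135,-53,0,0.126,0,0],[106,135,-53,0,0.126,0,0],[106,135,-53,0,0.126,0,0]]}}

```text
clock: 12.75
position: [0.5238, -0.3326, 0.2006]
orientation: [-1.385, 0.882, -0.878]
contact_force: [-0.2, 0.7, 1.4]
opening: 1.0
```

```bash
python3 - <<'E'
from h import *
s=snap("wrist")
c=cam("wrist")
q=robot.read_state();m=R.from_rotvec(q["orientation"]).as_matrix();print(q["qpos"],q["position"],q["contact_force"],np.degrees(np.arctan2(m[1,0],m[0,0])))
p=pix(c,[[.5222,-.3355,.084]])[0];print(p)
x,y=np.clip(p.astype(int)-[100,75],0,[440,330])
print(x,y)
o=cv2.resize(cv2.convertScaleAbs(s["image"][:,:,::-1],alpha=1.3)[y:y+150,x:x+200],(800,600),interpolation=cv2.INTER_CUBIC)
cv2.imwrite("pics/k1.png",o)
E
```

```text
[ 0.45955512  0.5200447   0.04799685  1.62907322 -0.02913479  0.99273906
 -0.61395881] [ 0.52482689 -0.33265926  0.20228603] [0.67377358 0.04433752 0.30074762] -64.80641985086947
[327.5422159 240.1787465]
227 165
```

View pics/k1.png

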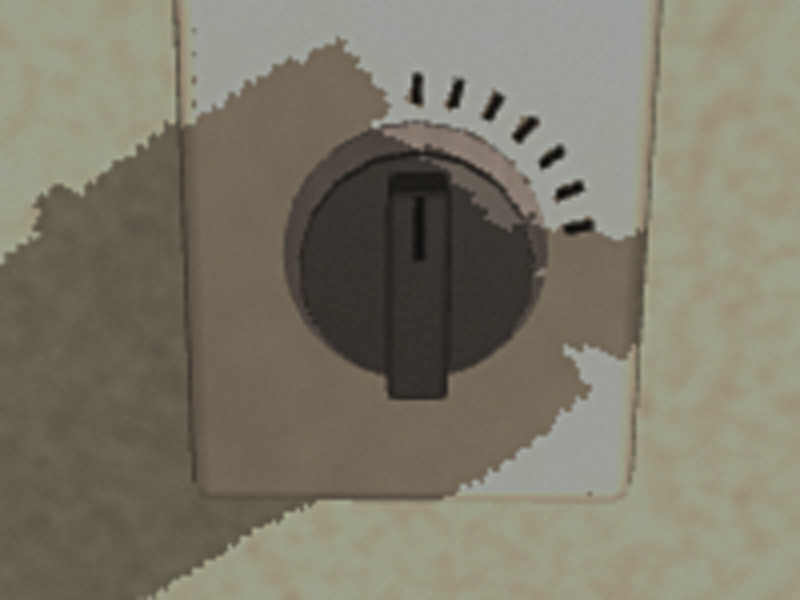

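```bash
python3 - <<'E'
from h import *
c=cam("wrist")
f=lambda l:[(227+(x+.5)/4-.5,165+(y+.5)/4-.5) for x,y in l]
P=world(c,f([(419,193),(418,397)]),.084);e=P[0]-P[1];K=P.mean(0);print(P,np.linalg.norm(e),np.degrees(np.arctan2(e[1],e[0])))
q=robot.read_state();m=R.from_rotvec(q["orientation"]).as_matrix();K[2]=.067
print(q["position"],m.T@(K-q["position"])*1000,np.degrees(np.arctan2(m[1,2],m[0,2])))
E
```

```text
[[ 0.54262971 -0.32898516  0.084     ]
 [ 0.50592465 -0.34628244  0.084     ]] 0.040576562400925026 25.232185594436075
[ 0.52482689 -0.33265926  0.20228603] [  4.26505066 135.28423445  -2.70979473] 25.19358082913214
```

>>> {"op": "send_rows", "data": {"increments": [[4,40,-3,0,0,0,0],[4,80,-3,0,0,0,0],[4,110,-3,0,0,0,0],[4,125,-3,0,0,0,0],[4,132,-3,0,0,0,0],[4,133,-3,0,0,0,0.4],[4,133,-3,0,0,0,0.7],[4,133,-3,0,0,0,1],[4,133,-3,0,0,0,1],[4,133,-3,0,0,0,1],[4,133,-3,0,0,0,1]]}}

```text
clock: 13.9
position: [0.5238, -0.3393, 0.0691]
orientation: [-1.385, 0.879, -0.883]
contact_force: [0.9, -2.1, 4.2]
opening: 0.121
```

>>> {"op": "send_rows", "data": {"increments": [[0,2,0,0,0,0,1],[0,4,0,0,0,0,1],[0,6,0,0,0,0,1],[0,6.5,0,0,0,0,1],[0,6.5,0,0,0,0,1]]}}

```text
clock: 14.4
position: [0.5238, -0.3393, 0.0624]
orientation: [-1.386, 0.879, -0.882]
contact_force: [1.2, -3.0, 7.1]
opening: 0.124
```

>>> {"op": "send_rows", "data": {"increments": [[0,1,0,0,0,0,1],[0,1,0,0,0.1,0,1],[0,1,0,0,0.2,0,1],[0,1,0,0,0.3,0,1],[0,1,0,0,0.4,0,1],[0,1,0,0,0.5,0,1],[0,1,0,0,0.6,0,1],[0,1,0,0,0.7,0,1]]}}

```text
clock: 15.2
position: [0.524, -0.3392, 0.0622]
orientation: [-1.071, 1.399, -1.404]
contact_force: [-0.7, -2.2, 15.4]
opening: 0.121
```

>>> {"op": "send_rows", "data": {"increments": [[0,0,0,0,0.1,0,1],[0,0,0,0,0.2,0,1],[0,0,0,0,0.3,0,1],[0,0,0,0,0.4,0,1],[0,0,0,0,0.5,0,1],[0,0,0,0,0.6,0,1],[0,0,0,0,0.68,0,1],[0,0,0,0,0.7,0,1]]}}

```text
clock: 16.0
position: [0.5241, -0.3393, 0.0622]
orientation: [-0.585, 1.872, -1.877]
contact_force: [-0.6, -0.7, 15.1]
opening: 0.12
```

```bash
python3 - <<'E'
from h import *
q=robot.read_state();m=R.from_rotvec(q["orientation"]).as_matrix();print(q["qpos"],q["position"],q["contact_force"],q["moment"],25.2-np.degrees(np.arctan2(m[1,2],m[0,2])))
E
```

```text
[ 0.23769147  0.72980971  0.43650244  1.77206477 -0.43438015  0.73314105
 -1.63176287] [ 0.5241177  -0.3393074   0.06218983] [-0.56629701 -0.6526707  15.13864575] [-0.26804619 -0.01520947  0.02649407] 80.45182135958864
```

>>> {"op": "send_rows", "data": {"increments": [[0,0,0,0,0.04,0,1],[0,0,0,0,0.08,0,1],[0,0,0,0,0.12,0,1],[0,0,0,0,0.12,0,1]]}}

```text
clock: 16.4
position: [0.5242, -0.3394, 0.0622]
orientation: [-0.486, 1.944, -1.949]
contact_force: [-1.0, -1.9, 14.7]
opening: 0.124
```

```bash
python3 - <<'E'
from h import *
q=robot.read_state();m=R.from_rotvec(q["orientation"]).as_matrix();print(q["position"],q["contact_force"],q["moment"],25.2-np.degrees(np.arctan2(m[1,2],m[0,2])))
E
```

```text
[ 0.52415711 -0.33936328  0.06219415] [-1.04927216 -1.88278312 14.72247239] [-0.46179191  0.04844855  1.36065401] 87.07782600998858
```

>>> {"op": "send_rows", "data": {"increments": [[0,0,0,0,-0.05,0,1],[0,0,0,0,-0.085,0,1],[0,-3,0,0,-0.085,0,1],[0,-7,0,0,-0.085,0,1],[0,-7,0,0,-0.085,0,0.5],[0,-7,0,0,-0.085,0,0],[0,-7,0,0,-0.085,0,0],[0,-15,0,0,-0.085,0,0],[0,-50,0,0,-0.085,0,0],[0,-100,0,0,-0.085,0,0],[0,-145,0,0,-0.085,0,0],[0,-145,0,0,-0.085,0,0]]}}

```text
clock: 17.6
position: [0.5249, -0.3407, 0.2125]
orientation: [-0.552, 1.886, -1.9]
contact_force: [-0.3, -1.1, -0.9]
opening: 0.998
```

```bash
python3 - <<'E'
from h import *
s=snap("wrist");t=snap("scene")
c=cam("wrist");q=robot.read_state();print(q["position"],q["contact_force"],q["opening"])
p=pix(c,[[.5242,-.3376,.084]])[0];x,y=np.clip(p.astype(int)-[80,75],0,[480,330])
o=np.zeros((600,800,3),np.uint8)
o[:300,:320]=cv2.resize(cv2.convertScaleAbs(s["image"][:,:,::-1],alpha=1.4)[y:y+150,x:x+160],(320,300))
g=cv2.convertScaleAbs(t["image"][:,:,::-1],alpha=1.4)
o[:300,320:]=cv2.resize(g,(480,300))
o[300:,:400]=cv2.resize(g[150:300,200:400],(400,300));o[300:,400:]=cv2.resize(g[300:390,100:220],(400,300))
cv2.imwrite("pics/f1.png",o)
print(x,y)
E
```

```text
[ 0.52343078 -0.33836133  0.20719492] [-0.37310994  0.40188668 -0.66078242] 0.9990813781410927
242 160
```

View pics/f1.png

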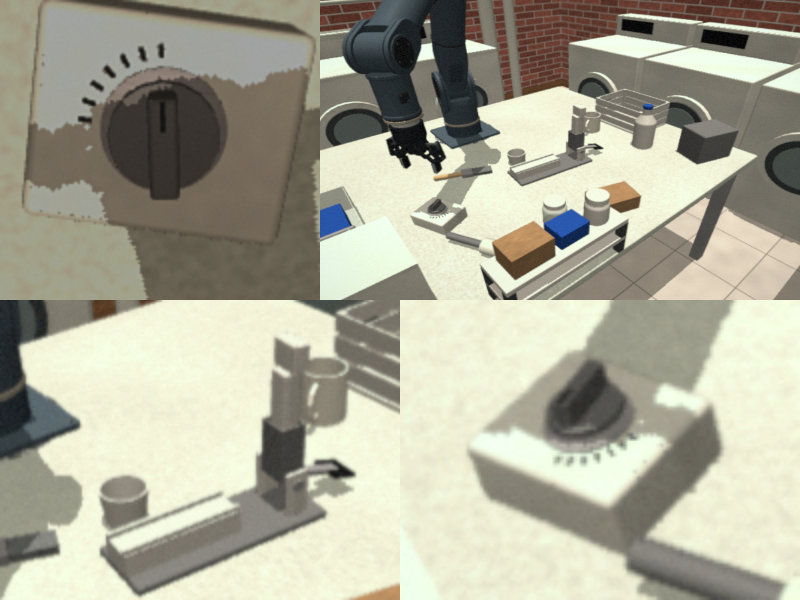

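```bash
python3 -c "
from workcell import robot;print(robot.finish_job())"
```

```text
the job is handed in; nothing more can be done
None
```

The shaver is fully home in the cup, which stands upright, and the charge timer is set. I handed the job in at about 18 s of the 69 s allowed.

- **Shaver:** I pushed it with closed fingers until it stopped advancing. The force rose to about 13 N with no further movement, at the depth expected for fully home.
- **Cup:** I pressed the lever over to its upper stop. The wrist force peaked at about 60 N there, above the 4 N needed but under the 120 N limit. With the arm clear, the cup and shaver stayed upright.
- **Timer:** I gripped the knob and pressed it about 7 mm to the bottom. Held down, it went clockwise about 80° (1.40 rad); turning a little further met firm resistance (1.4 Nm), so it was at the stop. I then let it spring up.

The final pictures show the knob's pointer at the last tick and the knob apparently up. The shaver is upright, and the other things in view look undisturbed. The gripper was open and clear, with close to no contact force. I did not measure the knob's final angle or height beyond the pictures, and no checks disagreed.

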